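# Charge the grinding jar of the jar mill

### The job

Charge the grinding jar of the mill: swing the toggle clamp fully back, take the lid off the jar and set it aside, tip the steel grinding pieces out of the white cup into the jar, and add every loose piece that lies on the bench, so that all of them are in the jar. Stand the emptied cup upright on the bench, put the lid back square on the jar and swing the clamp over centre until its foot presses on the lid's knob. Leave the wax block, the mould stack and the green cassette where they are.

Things in the scene. Friction and masses are not known exactly. Their poses are not given: they have to be found in the camera images.
- mill: jar mill station, fixed to the bench: a grey base plate 220 x 96 mm with its top 22 mm above the bench; on it stands the open steel grinding jar, fixed. Origin on the bench under the jar's axis; x points from the jar to the clamp tower, z up. The base reaches from x = -60 to +160 mm. The tower (two steel cheeks 34 mm deep along x, 34 mm wide along y, up to 149 mm above the bench) stands at x = 103 mm
- jar_mouth (a point): centre of the grinding jar's mouth, level with its rim, 87 mm above the bench; axes as the mill's. Jar outside diameter 82 mm, inside 74 mm at the mouth, 60 mm deep inside
- clamp (a joint): angle of the toggle clamp arm (rad): 0 with its rubber foot down on the knob of the seated lid (it starts there), about -0.08 when down with nothing under it, 1.95 fully swung back. Over-centre spring: below about 0.65 it pulls itself down, above it it pulls itself fully back; the grip at the handle's end needs up to 10 N. The hinge runs along the mill's y axis; the arm and its handle are one piece
- clamp_hinge (a point): on the clamp's hinge axis, 100 mm from the jar's axis along the mill's x and 135 mm above the bench
- clamp_grip (a point): centre of the black cross grip on the clamp handle's end: cylinder of diameter 24 mm, 30 mm long along the mill's y, flat ends; pinched end to end it can turn between the fingers. At clamp angle q it lies at hinge + 100 mm x (sin(q+0.1) along the mill's x, cos(q+0.1) up): above the hinge when clamped, behind the tower when swung back. Handle rod 10 mm thick. The foot's arm then points up
- lid: loose steel lid of the jar, about 120 g, starting on the jar under the clamp: disc of diameter 82 mm, 7 mm thick, below it a locating step of diameter 62 mm, 5 mm deep that goes loosely into the jar's mouth, above it a black knob of diameter 24 mm, 24 mm tall. Origin at the centre of the underside of the step, z up; disc top at z = 12 mm, knob top at 36 mm. Seated, its origin lies 5 mm below the rim
- cup: loose white plastic cup, about 100 g, up to 300 g with its load, so grip it firmly; open at the top, 75 mm tall, outside diameter 54 mm at the foot and 64 mm at the rim, wall 3 mm, inner floor at 4 mm; starts upright on the bench with four to six grinding pieces in it. Origin at the centre of its underside, z up through the mouth
- piece0: grinding piece: a short polished steel cylinder, diameter 18 mm, length 16 mm, 30 g; origin at its centre, z along its axis. Starts in the cup
- piece1: grinding piece: a short polished steel cylinder, diameter 18 mm, length 16 mm, 30 g; origin at its centre, z along its axis. Starts in the cup
- piece2: grinding piece: a short polished steel cylinder, diameter 18 mm, length 16 mm, 30 g; origin at its centre, z along its axis. Starts in the cup
- piece3: grinding piece: a short polished steel cylinder, diameter 18 mm, length 16 mm, 30 g; origin at its centre, z along its axis. Starts in the cup, or is absent
- piece4: grinding piece: a short polished steel cylinder, diameter 18 mm, length 16 mm, 30 g; origin at its centre, z along its axis. Starts in the cup, or is absent
- piece5: grinding piece: a short polished steel cylinder, diameter 18 mm, length 16 mm, 30 g; origin at its centre, z along its axis. Starts in the cup, or is absent
- piece6: grinding piece: a short polished steel cylinder, diameter 18 mm, length 16 mm, 30 g; origin at its centre, z along its axis. Starts upright on the bench outside the cup, or is absent
- piece7: grinding piece: a short polished steel cylinder, diameter 18 mm, length 16 mm, 30 g; origin at its centre, z along its axis. Starts upright on the bench outside the cup, or is absent
- piece8: grinding piece: a short polished steel cylinder, diameter 18 mm, length 16 mm, 30 g; origin at its centre, z along its axis. Starts upright on the bench outside the cup, or is absent
- wax_block: bystander: block of white paraffin 32 x 44 x 18 mm, origin under its centre. (The free bench top runs from y = -0.38, near its right edge, to y = 0.18, beside the tall flotation bath on the left)
- mould_stack_1: bystander: small stack of steel base moulds 28 x 38 x 14 mm, origin under its centre
- cassette_b1: bystander: green embedding cassette 40 x 28 x 11 mm, origin under its centre

How it is judged:
By the outcome, as a careful person would: the job done as asked, in the order asked, and still so for the second after the job is handed in, with the robot touching nothing.
Of piece3, piece4, piece5 only 1 to 3 are there at a start; the rules pass over those that are not, and their reading is None.
Of piece6, piece7, piece8 only 1 to 3 are there at a start; the rules pass over those that are not, and their reading is None.
At some moment in a run one of cup, piece6, piece7 may be knocked a few centimetres aside while the robot is not near it.
It also fails if it takes over 210 s, if anything falls off the work surface, if the arm or the gripper's body presses on something with over 40 N, if the wrist force passes 120 N, or if a joint passes its speed limit or range.

### The arm

A 6-joint arm with a two-finger parallel gripper is mounted at the origin on a cart in front of the work surface, level with it; the furniture and walls round the work are solid. World frame = base frame: x ahead of the robot, y to its left, z up, the work surface at z = 0. Lengths are in m, angles in rad, forces in N, time in s.
With the tool pointing down it reaches from about 0.275 to 0.75 m from the base axis. Payload 10.2 kg.
Tool frame: the origin (TCP) lies midway between the tips of the shut fingers; the grasp point (between the pads) lies 19 mm behind it (env.hold_point_z is the distance from the TCP to the grasp point, in m); x points along the fingers, z is the direction in which the jaws open and shut, and the axes are right-handed (so a half turn about x gives the same grasp; the last joint's range is limited). The gripper opens to 85 mm and grips with 20 to 120 N. Pads are 22 mm wide; open, the fingers measure 114 mm over their backs; the gripper's body (76 mm by 85 mm) begins 54 mm behind the grasp point. The pads swing forward as they close: fully open they stand 13 mm farther back than shut.
Start: joints at [1.009, 0.313, 1.498, -0, 1.331, -0.223], TCP at [0.174, 0.495, 0.231] pointing down, gripper open.
Joint ranges: [-2.94, 2.94], [-0.97, 2.17], [0.19, 2.56], [-1.23, 4.37], [0.02, 3.11], [-2.88, 2.88]. Speed limits (rad/s): [2.39, 2.39, 3.01, 3.14, 3.14, 3.14].

### API

Orientations are given as a unit quaternion [x, y, z, w].
In Python, from bench import env, kinematics, monitor, eyes, job gives the robot as it stands. The module is installed in compiled form; this text tells all that it offers. Calls block until the motion is done:
- env.reach(position, orientation): joint-space move of the TCP to a pose.
- env.movel(position, velocity=0.15, frame=None, guard=None): straight line of the TCP; frame=None keeps the orientation; velocity is the mean speed in m/s. With guard (N) it stops when the force on the tool has changed by that much, and returns True; else False.
- env.set_joints(angles): joint-space move.
- env.release() and env.close_gripper(effort=None): open the fingers fully, or close them until they stop; effort is the grip in N (None keeps the last).
- env.hold(seconds).
- kinematics.ik(position, orientation): joint angles nearest the present ones, or None.
- monitor.sense(): the state.
- eyes.grab_frame(name): name is "scene" or "side" or "wrist"; returns a dict with "frame" (400x640x3 uint8, red, green, blue), "mtx" (3x3 intrinsics, pixels), "k1" (the pictures are not rectified: a ray, as slopes to the right and down, at radius r is drawn at 1 + k1 r^2 times it, then the intrinsics apply), "view" (4x4, takes a point from world to camera coordinates). Camera axes: x right, y down, z forward; pixel columns grow to the right and rows downward; lengths in m; the calibration is good to about 2 mm. A picture is of the moment at which its call begins. There is no depth.
A pose or a line that the arm cannot do raises env.MotionError and nothing moves.
- job.hand_in(): hands the job in, once; it reports no verdict.
The state is a dict: "clock": time; "joints": joint angles; "qvel": joint speeds; "joint_efforts": joint torques, N m; "position": TCP position; "ee_rot": TCP orientation; "contact_force": force on the tool from outside, world axes, zero at the start; "ft_torque": the same for the moment, N m; "finger_gap": opening from 0.0 (shut) to 1.0 (fully open).
Only numpy, scipy, OpenCV 4.12 (cv2) and the standard library are available. Lean on these libraries where they do the work, as an engineer would, in place of code of your own. Each camera call takes 0.05 s, during which the arm holds its last target. There are 200 camera calls.

## Working session

There is one attempt and no reset: what is moved stays moved. The work goes in short steps, each a Python script; the robot and the scene stay as the last script left them, time stands still between calls to the robot, and variables do not carry over. Pictures are saved under pics/ and viewed, about 12 in all and at most 16, crops included, and the job is handed in when it is done.

```bash
mkdir -p pics; cat > h.py <<'E'
import numpy as np, cv2
from bench import env, kinematics, monitor, eyes, job
from scipy.spatial.transform import Rotation as R
def grab(n, save=None):
    f=eyes.grab_frame(n)
    if save: cv2.imwrite('pics/'+save, f['frame'][:,:,::-1])
    return f
def ray(f,u,v):
    K=np.array(f['mtx']); d=np.array([(u-K[0,2])/K[0,0],(v-K[1,2])/K[1,1]]); s=d.copy()
    for _ in range(20): s=d/(1+f['k1']*(s@s))
    V=np.array(f['view']); Rm=V[:3,:3]; o=-Rm.T@V[:3,3]
    return o, Rm.T@np.array([s[0],s[1],1.])
def plane(f,u,v,z):
    o,d=ray(f,u,v); return o+d*(z-o[2])/d[2]
def tri(f1,p1,f2,p2):
    o1,d1=ray(f1,*p1); o2,d2=ray(f2,*p2)
    t=np.linalg.lstsq(np.c_[d1,-d2],o2-o1,rcond=None)[0]
    a,b=o1+d1*t[0],o2+d2*t[1]; return (a+b)/2, np.linalg.norm(a-b)
def proj(f,P):
    V=np.array(f['view']); p=V[:3,:3]@np.array(P)+V[:3,3]; s=p[:2]/p[2]; s=s*(1+f['k1']*(s@s)); K=np.array(f['mtx'])
    return np.array([K[0,0]*s[0]+K[0,2],K[1,1]*s[1]+K[1,2]])
def frame(x,z):
    "quat with tool x along x, jaw axis z"
    x=np.array(x,float);x/=np.linalg.norm(x); z=np.array(z,float); z-=x*(z@x); z/=np.linalg.norm(z)
    return R.from_matrix(np.c_[x,np.cross(z,x),z]).as_quat()
E
python3 - <<'E'
from h import *
for n in ('scene','side','wrist'):
    f=grab(n,n+'0.png'); V=np.array(f['view']); print(n,-V[:3,:3].T@V[:3,3],V[2,:3],f['mtx'][0][0])
print(env.hold_point_z, monitor.sense())
E
```

```text
scene [-0.05829931  0.25407671  1.11379362] [ 0.51656273 -0.3059465  -0.79972476] 451.1054188637345
side [0.27676178 0.59837646 0.5644194 ] [ 0.33480868 -0.79938539 -0.49888491] 372.83597165645097
wrist [0.10496642 0.51823495 0.37311411] [ 0.26855307 -0.09513503 -0.95855546] 334.721956363876
0.0187 {'clock': 0.15, 'joints': array([ 1.00860349e+00,  3.13308755e-01,  1.49825808e+00,  2.67997653e-05,
        1.33105754e+00, -2.23373450e-01]), 'qvel': array([-0.00205002, -0.00291526, -0.00208929,  0.00082304,  0.00098896,
       -0.00021578]), 'joint_efforts': array([ 2.17462082e-03, -4.12374508e+01, -2.59798783e+01, -5.21629852e-05,
        3.19664679e-03, -2.22401621e-05]), 'position': array([0.17437547, 0.49497654, 0.23087475]), 'ee_rot': array([-0.40867114,  0.57748425,  0.40840902,  0.57680319]), 'contact_force': array([ 0.07179647,  0.37298316, -0.39014261]), 'ft_torque': array([ 5.42233272e-05, -2.62478641e-02, -2.26335664e-02]), 'finger_gap': 1.002785766886903}
```

View pics/scene0.png

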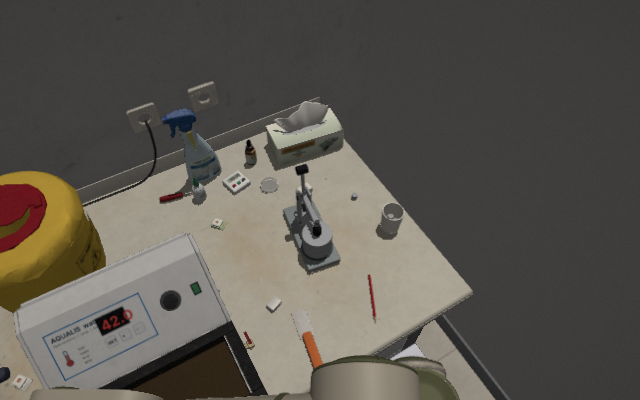

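View pics/side0.png

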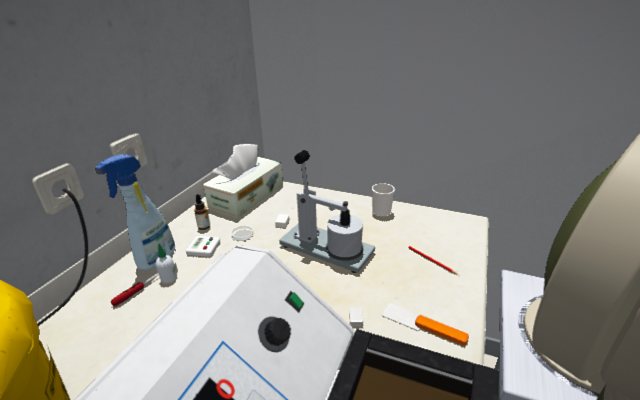

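Scene view: mill with jar at about (317,237), clamp grip (302,170), cup (391,218), one loose piece (354,196), and white blocks at (274,304) and (218,224). I'll enlarge the working area and compute rough positions.

```bash
python3 - <<'E'
from h import *
f=grab('scene'); g=grab('side')
a=cv2.resize(f['frame'][150:330,200:440],None,fx=3.3,fy=3.3,interpolation=cv2.INTER_CUBIC)[:,:,::-1]
cv2.imwrite('pics/sc.png',a)
b=cv2.resize(g['frame'][140:340,220:480],None,fx=3,fy=3,interpolation=cv2.INTER_CUBIC)[:,:,::-1]
cv2.imwrite('pics/sd.png',b)
for n,p,z in (('piece',(354,196),.016),('cuprim',(392,210),.075),('wax?',(274,304),.018),('cass?',(218,224),.011),('jar',(317,230),.087),('grip',(302,170),.234)): print(n,plane(f,*p,z))
for n,p,z in (('cuprim',(383,188),.075),('x',(282,220),.014),('y',(356,317),.018),('grip',(302,157),.234)): print(n,plane(g,*p,z))
E
```

```text
piece [ 0.60256075 -0.26812267  0.016     ]
cuprim [ 0.47164845 -0.30652944  0.075     ]
wax? [0.40925936 0.10322438 0.018     ]
cass? [0.7171181  0.13173857 0.011     ]
jar [ 0.51253304 -0.08464798  0.087     ]
grip [ 0.60772613 -0.09428378  0.234     ]
cuprim [ 0.46779952 -0.30486526  0.075     ]
x [ 0.70317614 -0.14433269  0.014     ]
y [0.41254216 0.11366691 0.018     ]
grip [ 0.60908015 -0.09237285  0.234     ]
```

View pics/sc.png

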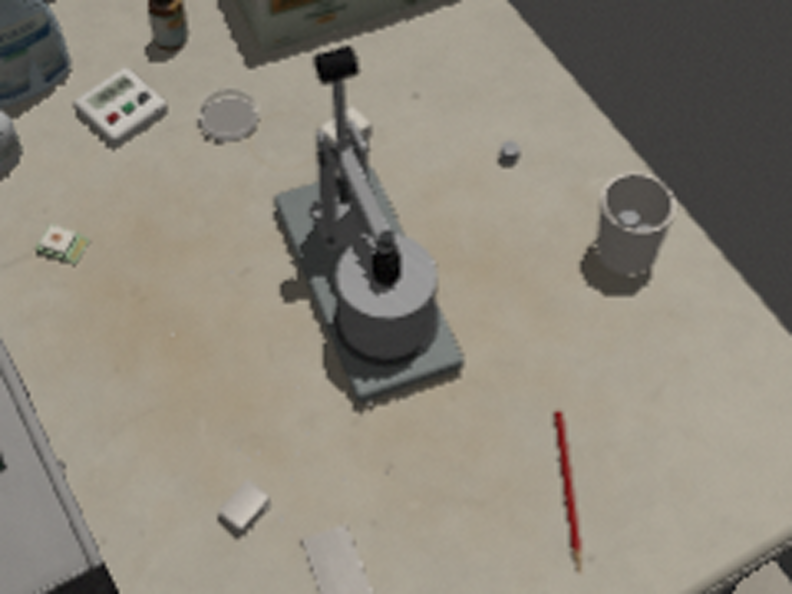

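View pics/sd.png

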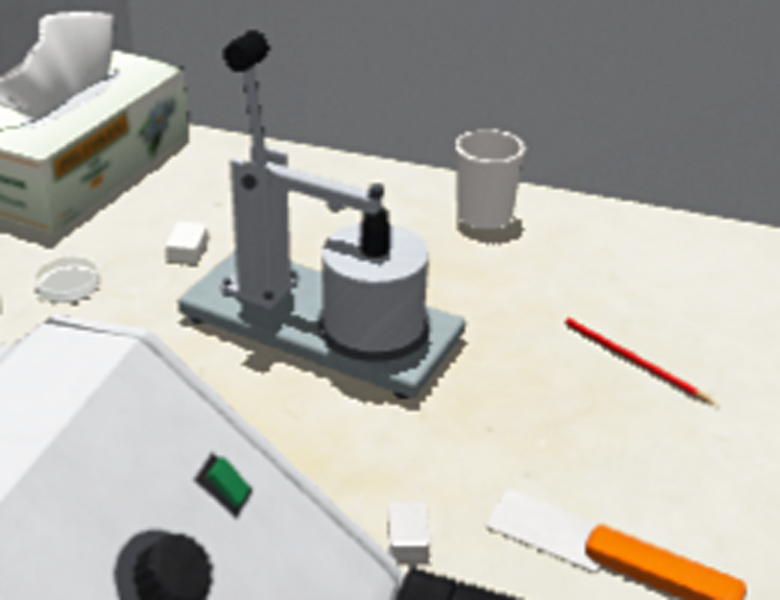

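```bash
python3 - <<'E'
from h import *
s=monitor.sense(); p=s['position']
env.movel([p[0],p[1],0.38],0.2)
q=frame([0,0,-1],[0,1,0])
for P in ([0.45,-0.1,0.40],[0.42,-0.1,0.38],[0.4,-0.1,0.36]):
    j=kinematics.ik(P,q)
    if j is not None:
        print(P,j); env.reach(P,q); break
f=grab('wrist','w1.png'); V=np.array(f['view']); print(-V[:3,:3].T@V[:3,3],V[2,:3],monitor.sense()['clock'])
cv2.imwrite('pics/s1.png',grab('scene')['frame'][:,:,::-1])
E
```

```text
[0.45, -0.1, 0.4] [-4.73715154e-01  1.07396971e-01  1.32144774e+00 -4.44089210e-16
  1.71274794e+00 -2.04451148e+00]
[ 0.37649663 -0.1004585   0.54229618] [ 2.85309216e-01  6.50949037e-04 -9.58435302e-01] 3.525
```

View pics/w1.png

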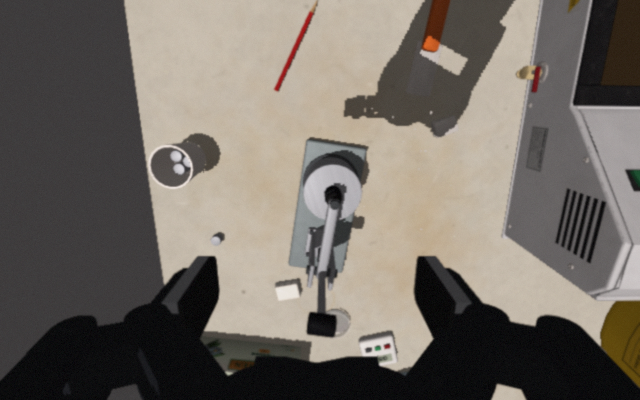

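Wrist view (rotated): cup rim (172,166) with at least 3 pieces inside, loose piece (216,239), lid (333,188), grip (321,324), white block (287,291). I'll fit these, and check the shadowed area near (440,125).

```bash
python3 - <<'E'
from h import *
f=grab('wrist'); im=f['frame']; hsv=cv2.cvtColor(im,cv2.COLOR_RGB2HSV)
print('proj of white block',proj(f,[.411,.108,.018]), 'cass',proj(f,[.717,.132,.011]))
# base plate mask: bluish grey
m=cv2.inRange(hsv,(80,15,60),(110,90,200)); 
c=[x for x in cv2.findContours(m[:280],cv2.RETR_EXTERNAL,cv2.CHAIN_APPROX_NONE)[0] if cv2.contourArea(x)>150]
for x in c: print('base',cv2.boundingRect(x),cv2.contourArea(x))
# black grip
m=cv2.inRange(im,(0,0,0),(40,40,40))[300:340,300:345]; ys,xs=np.nonzero(m); u=(xs.min()+xs.max())/2+300; v=(ys.min()+ys.max())/2+300
print('grip px',u,v,plane(f,u,v,.2345))
a=im[60:180,320:500]; a=np.clip(a.astype(float)*1.8,0,255).astype(np.uint8)
b=im[120:320,140:380]
A=cv2.resize(a,(750,500),interpolation=cv2.INTER_CUBIC)
cv2.imwrite('pics/w1a.png',A[:,:,::-1]); cv2.imwrite('pics/w1b.png',cv2.resize(b,(720,600),interpolation=cv2.INTER_CUBIC)[:,:,::-1])
E
```

```text
proj of white block [451.5800511  123.89289026] cass [443.48716048 295.59798488]
grip px 321.5 323.5 [ 0.60815968 -0.09429714  0.2345    ]
```

View pics/w1a.png

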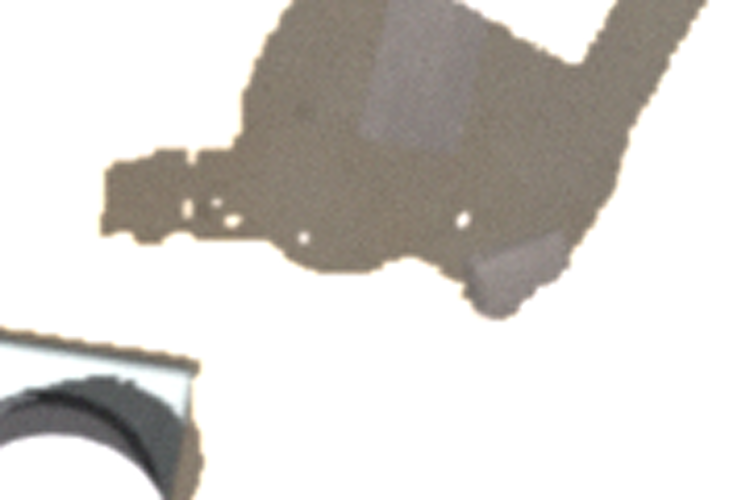

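View pics/w1b.png

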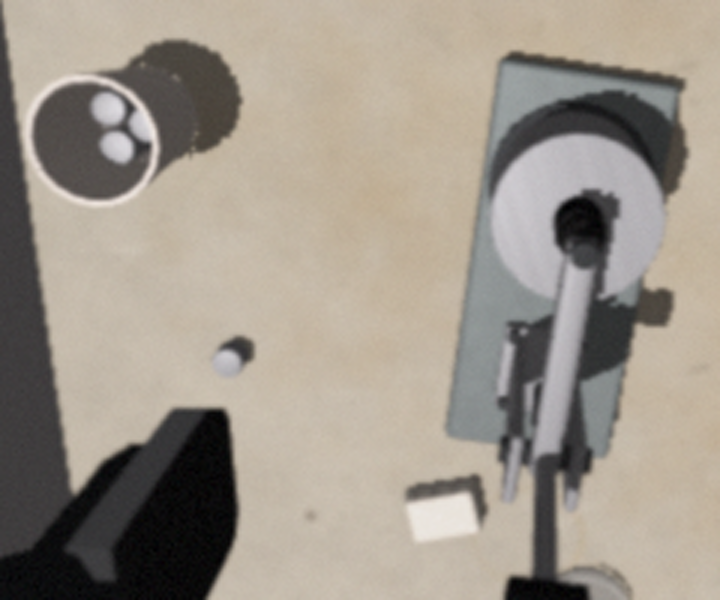

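Nothing but the block (about 450,125) lies in the shadow. In crop w1b: plate corners (502,60), (680,85), (447,435), (605,455), lid disc centre (578,216), cup rim centre (92,140), piece top (228,362).

```bash
python3 - <<'E'
from h import *
f=grab('wrist'); im=f['frame']; 
full=lambda x,y:(140+x/3,120+y/3)
C=[plane(f,*full(*p),.022) for p in ((502,60),(680,85),(447,435),(605,455))]
for c in C: print('corner',c)
print('lens',np.linalg.norm(C[0]-C[1]),np.linalg.norm(C[0]-C[2]),np.linalg.norm(C[1]-C[3]))
hsv=cv2.cvtColor(im,cv2.COLOR_RGB2HSV)
def circ(cx,cy,r,lo,hi,z,name,thr):
    g=cv2.GaussianBlur(cv2.cvtColor(im,cv2.COLOR_RGB2GRAY),(3,3),0)
    pts=[]
    for a in np.linspace(0,2*np.pi,120,endpoint=False):
        rr=np.linspace(lo,hi,60); xs=cx+rr*np.cos(a); ys=cy+rr*np.sin(a)
        v=cv2.remap(g,xs.astype('f4')[None],ys.astype('f4')[None],cv2.INTER_LINEAR)[0].astype(float)
        d=np.gradient(v); k=np.argmin(d) 
        if d[k]<-thr: pts.append(plane(f,xs[k],ys[k],z)[:2])
    pts=np.array(pts)
    for _ in range(4):
        A=np.c_[2*pts,np.ones(len(pts))]; s=np.linalg.lstsq(A,(pts**2).sum(1),rcond=None)[0]; rad=np.sqrt(s[2]+s[0]**2+s[1]**2)
        e=abs(np.hypot(*(pts-s[:2]).T)-rad); pts=pts[e<max(.0015,2*np.median(e))] if _<3 else pts
    print(name,s[:2],'R',rad,len(pts))
circ(*full(578,216),29,24,34,.094,'lid',1)
circ(*full(92,140),21,17,26,.075,'cuprim',2)
circ(*full(228,362),5,3,8,.016,'piece',1)
for p in ((413,492),(475,492),(417,540),(480,530)): print('blk',plane(f,*full(*p),.018))
E

```

```text
corner [ 0.4357605  -0.11395505  0.022     ]
corner [ 0.44843102 -0.02190387  0.022     ]
corner [ 0.64931698 -0.14687783  0.022     ]
corner [ 0.6620392  -0.05577741  0.022     ]
lens 0.0929191075455763 0.21607934335955864 0.2162773019411266
lid [ 0.50042961 -0.07770078] R 0.040179495433657064 78
cuprim [ 0.4677967  -0.30900428] R 0.03268224338244863 65
piece [ 0.60482028 -0.2708649 ] R 0.005739937003923155 55
blk [ 0.68879967 -0.16814494  0.018     ]
blk [ 0.68871529 -0.13155149  0.018     ]
blk [ 0.72137405 -0.16681051  0.018     ]
blk [ 0.71440686 -0.12893339  0.018     ]
```

View pics/s1.png

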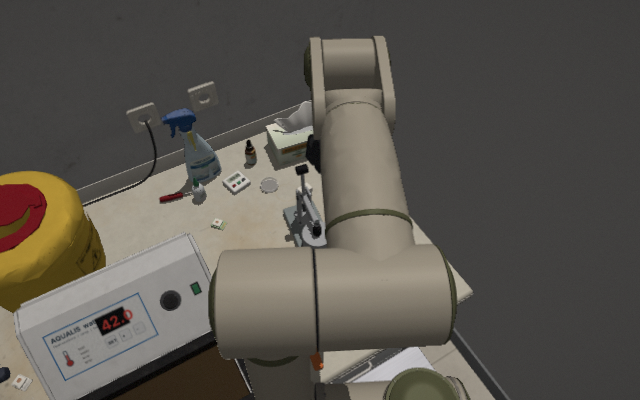

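Mill estimates agree: jar axis at about (0.4998,-0.0774) from the plate corners, lid circle and grip, with yaw about -0.153. The cup is at (0.468,-0.308), with one loose piece at (0.605,-0.270). Next I check IK for the main poses.

```bash
cat >> h.py <<'E'
JAR=np.array([.4998,-.0774]); YAW=-.153
MX=np.array([np.cos(YAW),np.sin(YAW),0]); MY=np.array([-np.sin(YAW),np.cos(YAW),0]); UZ=np.array([0,0,1.])
H=env.hold_point_z
def mill(x,y,z): return np.array([*JAR,0])+x*MX+y*MY+z*UZ
def grip(q): return mill(.1+.1*np.sin(q+.1),0,.135+.1*np.cos(q+.1))
DOWN=frame([0,0,-1],MY); DOWN2=frame([0,0,-1],-MY)
def tool(a,s=1): # tool in the mill's xz plane, tilted by a so that the body leans to +x
    return frame(-np.sin(a)*MX-np.cos(a)*UZ, s*MY)
def xdir(q): return R.from_quat(q).apply([1,0,0])
def at(g,q,back=0): # TCP so that the grasp point is at g
    return g+xdir(q)*(H-back)
def cupq(yaw,al,s=1,phi=0):
    h=np.array([np.cos(yaw),np.sin(yaw),0]); q=frame(np.cos(al)*h-np.sin(al)*UZ, s*np.cross(UZ,h))
    return (R.from_rotvec(h*phi)*R.from_quat(q)).as_quat()
def st():
    s=monitor.sense(); print('t %.1f pos %s F %s gap %.3f'%(s['clock'],s['position'].round(4),s['contact_force'].round(1),s['finger_gap'])); return s
E
python3 - <<'E'
from h import *
for s in (1,-1):
  for a in (0,.2,.4):
    print('clamp',s,a,[None if (j:=kinematics.ik(at(grip(q),tool(a,s)),tool(a,s))) is None else j.round(1).tolist() for q in (0,1,1.95)])
cup=np.array([.468,-.308,.042])
for s in (1,-1):
  for yaw in (-.58,-.2,.1):
    for al in (.2,.35,.5):
      q=cupq(yaw,al,s); j=kinematics.ik(at(cup,q),q); 
      r=[None if (k:=kinematics.ik(at(mill(0,-.03,.15),Q),Q)) is None else k.round(1).tolist() for Q in (cupq(YAW,al,s,-1.57),cupq(YAW,al,s,-2.2),cupq(YAW,al,s,-2.5))]
      print('cup',s,yaw,al,None if j is None else j.round(1).tolist(),r if yaw==-.2 else '')
E
```

```text
clamp 1 0 [[-0.3, 0.5, 1.2, -0.0, 1.4, -1.8], [-0.3, 0.8, 1.0, -0.0, 1.4, -1.7], [-0.3, 0.8, 1.1, -0.0, 1.2, -1.7]]
clamp 1 0.2 [[-0.3, 0.6, 1.1, -0.0, 1.6, -1.7], [-0.3, 0.9, 0.8, -0.0, 1.7, -1.7], [-0.3, 0.9, 0.9, -0.0, 1.5, -1.7]]
clamp 1 0.4 [[-0.3, 0.8, 0.9, -0.1, 1.9, -1.7], [-0.3, 1.0, 0.5, -0.1, 2.0, -1.7], [-0.3, 1.1, 0.6, -0.1, 1.8, -1.7]]
clamp -1 0 [[-0.3, 0.5, 1.2, -0.0, 1.4, 1.4], [-0.3, 0.8, 1.0, -0.0, 1.4, 1.4], [-0.3, 0.8, 1.1, -0.0, 1.2, 1.4]]
clamp -1 0.2 [[-0.3, 0.6, 1.1, -0.0, 1.6, 1.4], [-0.3, 0.9, 0.8, -0.0, 1.7, 1.4], [-0.3, 0.9, 0.9, -0.0, 1.5, 1.4]]
clamp -1 0.4 [[-0.3, 0.8, 0.9, -0.1, 1.9, 1.4], [-0.3, 1.0, 0.5, -0.1, 2.0, 1.4], [-0.3, 1.1, 0.6, -0.1, 1.8, 1.4]]
cup 1 -0.58 0.2 [-0.9, 0.9, 2.2, 2.8, 1.3, 1.6] 
cup 1 -0.58 0.35 [-0.9, 0.8, 2.2, 2.8, 1.1, 1.6] 
cup 1 -0.58 0.5 [-0.9, 0.7, 2.2, 2.7, 0.8, 1.7] 
cup 1 -0.2 0.2 [-1.2, 0.9, 2.2, 2.2, 1.3, 1.7] [[-0.5, 0.7, 2.4, 3.0, 1.5, 0.0], [-0.6, 0.8, 2.4, 2.9, 1.7, -0.6], [-0.6, 0.8, 2.4, 2.8, 1.8, -0.9]]
cup 1 -0.2 0.35 [-1.1, 0.8, 2.2, 2.1, 1.1, 1.8] [[-0.4, 0.7, 2.4, 3.3, 1.5, -0.0], [-0.4, 0.8, 2.4, 3.1, 
[... 305 characters left out ...]
[-1.2, 0.7, 2.0, 1.6, 1.0, 2.0] 
cup -1 -0.58 0.2 [-0.9, 0.9, 2.2, 2.8, 1.3, -1.6] 
cup -1 -0.58 0.35 [-0.9, 0.8, 2.2, 2.8, 1.1, -1.5] 
cup -1 -0.58 0.5 [-0.9, 0.7, 2.2, 2.7, 0.8, -1.5] 
cup -1 -0.2 0.2 [-1.2, 0.9, 2.2, 2.2, 1.3, -1.5] [None, [-0.6, 0.8, 2.4, 2.9, 1.7, 2.5], [-0.6, 0.8, 2.4, 2.8, 1.8, 2.2]]
cup -1 -0.2 0.35 [-1.1, 0.8, 2.2, 2.1, 1.1, -1.4] [None, [-0.4, 0.8, 2.4, 3.1, 1.8, 2.5], [-0.5, 0.9, 2.4, 3.0, 2.0, 2.2]]
cup -1 -0.2 0.5 [-1.1, 0.7, 2.2, 2.1, 0.9, -1.3] [None, [-0.3, 0.9, 2.3, 3.4, 1.9, 2.6], [-0.4, 1.0, 2.3, 3.2, 2.1, 2.3]]
cup -1 0.1 0.2 [-1.2, 0.9, 2.0, 1.7, 1.3, -1.3] 
cup -1 0.1 0.35 [-1.2, 0.8, 2.0, 1.7, 1.2, -1.2] 
cup -1 0.1 0.5 [-1.2, 0.7, 2.0, 1.6, 1.0, -1.1]
```

```bash
python3 - <<'E'
from h import *
a=.2; q=tool(a)
env.reach(at(grip(0),q)-xdir(q)*.09,q)
env.movel(at(grip(0),q),.12)
env.close_gripper(60); st()
for ang in (.2,.4,.6,.8,1.0,1.2,1.4,1.6,1.75,1.88):
    env.movel(at(grip(ang),q),.15)
st()
env.release(); env.hold(.4)
env.movel(at(grip(1.88),q)-xdir(q)*.12+.05*MX,.2); st()
q=DOWN; env.reach(mill(-.08,-.02,.40),q)
f=grab('wrist','w2.png')
E
```

```text
t 6.0 pos [ 0.605  -0.0933  0.2165] F [1.  3.  2.4] gap 0.341
t 8.7 pos [ 0.6866 -0.106   0.0762] F [ 9.  -0.2 -2.6] gap 0.343Traceback (most recent call last):
  File "<stdin>", line 10, in <module>
bench.MotionError: the arm cannot follow that straight line within its joint ranges
```

```bash
python3 - <<'E'
from h import *
q=tool(.2)
env.movel(at(grip(1.88),q)-xdir(q)*.13,.2); st()
q=DOWN; p=mill(.19,0,.36); env.movel(p,.2,frame=q)
env.movel(mill(-.08,-.02,.40),.25); st()
f=grab('wrist','w2.png')
E
```

```text
t 10.5 pos [ 0.7108 -0.1099  0.203 ] F [-0.7 -0.8  0.9] gap 0.997
t 12.9 pos [ 0.4182 -0.0851  0.3995] F [ 0.1 -0.9  0.7] gap 0.999
```

View pics/w2.png

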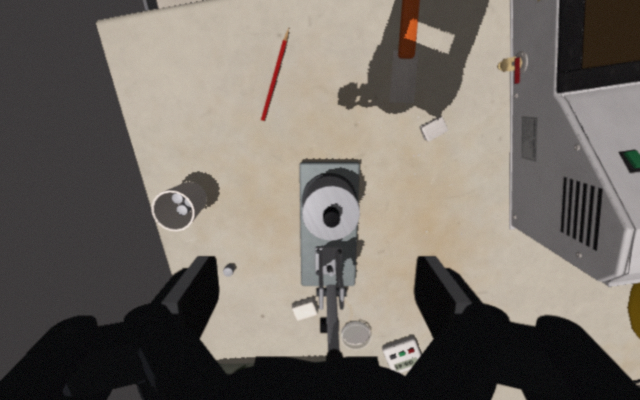

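The clamp is back (arm upright at (332,300)), the lid is clear with its knob at (332,216), and no further loose pieces are visible. Now the lid.

```bash
python3 - <<'E'
from h import *
f=grab('wrist'); g=cv2.cvtColor(f['frame'],cv2.COLOR_RGB2GRAY)
m=(g[200:232,318:346]<60).astype(np.uint8); n,l,s,c=cv2.connectedComponentsWithStats(m); k=1+np.argmax(s[1:,4]); print(s[k],c[k]+[318,200])
print('knob centre approx',plane(f,*(c[k]+[318,200]),.110))
q=DOWN
env.movel(mill(0,0,.17),.2); env.movel(mill(0,0,.0965),.08,guard=8); st()
env.close_gripper(50); st()
env.movel(mill(0,0,.18),.1); s=st()
P=np.array([.53,.07])
env.movel([*P,.18],.2); env.movel([*P,.05],.15); print(env.movel([*P,.010],.05,guard=4)); s=st()
env.release(); st()
env.movel([*P,.2],.2)
env.movel([.44,-.2,.38],.25)
f=grab('wrist','w3.png'); st()
E
```

```text
[  6   5  16  22 275] [331.45818182 215.86909091]
knob centre approx [ 0.49844766 -0.07706294  0.11      ]
t 15.5 pos [ 0.5001 -0.0775  0.097 ] F [-0.7  0.7 -0.6] gap 1.003
t 16.1 pos [ 0.4999 -0.0775  0.0968] F [-2.   0.4  5.3] gap 0.259
t 17.1 pos [ 0.4995 -0.0773  0.1793] F [ 0.1 -0.7 -2. ] gap 0.259
True
t 19.6 pos [0.5291 0.0701 0.014 ] F [ 0.4  0.8 -0.5] gap 0.257
t 20.3 pos [0.5291 0.0701 0.0147] F [-0.2 -0.5 -0.6] gap 1.000
t 22.9 pos [ 0.4401 -0.1993  0.3795] F [ 0.4 -0.   0.4] gap 1.004
```

View pics/w3.png

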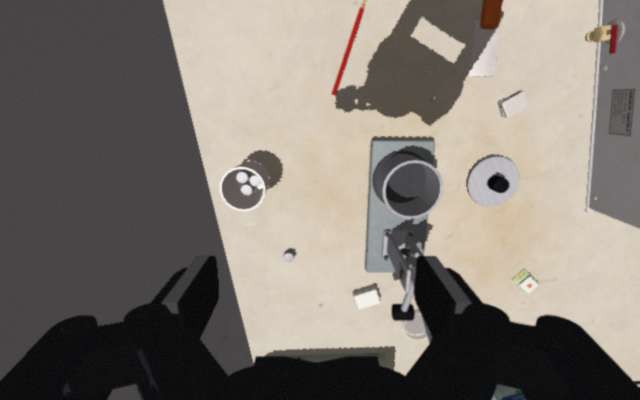

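The jar is open and empty at (412,190), the lid is flat at (493,181), and the cup is at (242,189). Next I measure and grasp the cup.

```bash
cat >> h.py <<'E'
def circ(f,c,lo,hi,z,thr=2):
    "circle of a bright disc/rim (outer falling edge) about pixel c, in the plane z"
    g=cv2.GaussianBlur(cv2.cvtColor(f['frame'],cv2.COLOR_RGB2GRAY),(3,3),0); pts=[]
    for a in np.linspace(0,2*np.pi,120,endpoint=False):
        rr=np.linspace(lo,hi,60); xs=c[0]+rr*np.cos(a); ys=c[1]+rr*np.sin(a)
        v=cv2.remap(g,xs.astype('f4')[None],ys.astype('f4')[None],cv2.INTER_LINEAR)[0].astype(float)
        d=np.gradient(v); k=np.argmin(d)
        if d[k]<-thr: pts.append(plane(f,xs[k],ys[k],z)[:2])
    pts=np.array(pts)
    for i in range(4):
        s=np.linalg.lstsq(np.c_[2*pts,np.ones(len(pts))],(pts**2).sum(1),rcond=None)[0]; rad=np.sqrt(s[2]+s[:2]@s[:2])
        e=abs(np.hypot(*(pts-s[:2]).T)-rad); pts=pts[e<=max(.0015,2*np.median(e))]
    return s[:2],rad,len(pts)
E
python3 - <<'E'
from h import *
f=grab('wrist')
c,r,n=circ(f,(242.5,188.5),17,27,.075); print('cup',c,r,n)
print('jar',circ(f,(412.5,190),24,34,.087,1))
assert abs(r-.032)<.002
q=cupq(-.4,.35); g=np.array([*c,.042]); hd=np.array([np.cos(-.4),np.sin(-.4),0])
T=at(g,q,-.006)
pre=T-xdir(q)*.10; 
print(kinematics.ik(pre+.2*UZ,q).round(2), kinematics.ik(pre,q).round(2))
env.reach(pre+.2*UZ,q); st()
fs=grab('scene','s4.png')
E
```

```text
cup [ 0.46865624 -0.30201187] 0.02704494986350055 41
jar (array([ 0.50099353, -0.07815454]), np.float64(0.041044830717386856), 60)Traceback (most recent call last):
  File "<stdin>", line 5, in <module>
AssertionError
```

```bash
cat >> h.py <<'E'
def cupfit(f,c,half=34):
    "white rim -> hull -> circle in plane z=.075"
    x0,y0=int(c[0])-half,int(c[1])-half; im=f['frame'][y0:y0+2*half,x0:x0+2*half]
    hsv=cv2.cvtColor(im,cv2.COLOR_RGB2HSV); m=cv2.inRange(hsv,(0,0,185),(180,32,255))
    n,l,s,_=cv2.connectedComponentsWithStats(m); k=1+np.argmax(s[1:,2]*s[1:,3])
    h=cv2.convexHull(cv2.findContours((l==k).astype(np.uint8),cv2.RETR_EXTERNAL,cv2.CHAIN_APPROX_NONE)[0][0])[:,0]
    p=np.array([plane(f,u+x0,v+y0,.075)[:2] for u,v in h])
    s2=np.linalg.lstsq(np.c_[2*p,np.ones(len(p))],(p**2).sum(1),rcond=None)[0]
    return s2[:2],np.sqrt(s2[2]+s2[:2]@s2[:2]),s[k]
E
python3 - <<'E'
from h import *
f=grab('wrist'); hsv=cv2.cvtColor(f['frame'],cv2.COLOR_RGB2HSV)
print(hsv[188,214:272:2].tolist())
print(cupfit(f,(242.5,188.5)))
E
```

```text
[[19, 28, 217], [17, 31, 217], [18, 30, 222], [12, 11, 241], [11, 26, 138], [15, 21, 95], [15, 22, 91], [15, 33, 92], [11, 30, 94], [10, 24, 94], [13, 24, 94], [9, 27, 96], [11, 22, 93], [174, 9, 138], [150, 2, 229], [150, 2, 236], [140, 3, 236], [150, 3, 230], [143, 5, 212], [143, 10, 99], [6, 16, 79], [13, 20, 115], [10, 19, 203], [12, 20, 191], [12, 20, 194], [14, 14, 232], [16, 29, 115], [18, 43, 160], [16, 42, 199]]
(array([ 0.46635099, -0.32170229]), np.float64(0.04682012391884021), array([   0,    0,   58,   68, 1679], dtype=int32))
```

```bash
sed -i 's/(0,0,185),(180,32,255)/(0,0,185),(180,22,255)/' h.py; python3 - <<'E'
from h import *
f=grab('wrist'); c,r,bb=cupfit(f,(242.5,188.5)); print(c,r,bb)
assert abs(r-.032)<.0015
q=cupq(-.4,.35); g=np.array([*c,.042])
T=at(g,q,-.006); pre=T-xdir(q)*.10
print(kinematics.ik(pre+.2*UZ,q).round(2), kinematics.ik(pre,q).round(2))
env.reach(pre+.2*UZ,q); st()
fs=grab('scene','s4.png')
E
```

```text
[ 0.46750626 -0.30818735] 0.031875417382702984 [ 11  13  47  45 438]
[-1.26 -0.11  2.37  1.74  0.81  2.52] [-1.26  0.64  2.48  2.27  1.2   1.59]
t 26.9 pos [ 0.4024 -0.2807  0.2679] F [-0.   0.3  0.1] gap 0.997
```

View pics/s4.png

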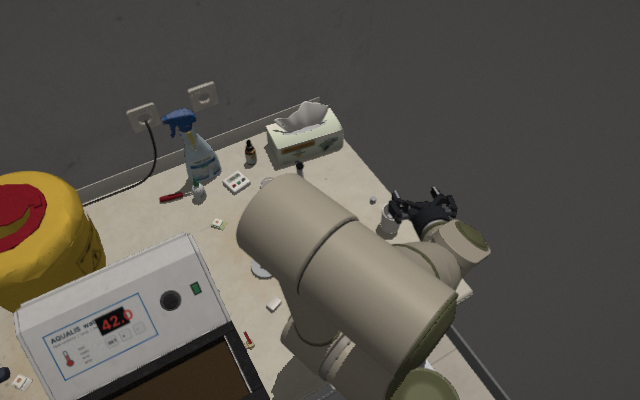

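The loose piece has shifted from (354,196) to (373,200) — the knock has happened. The cup is still at (388,220). Now I grasp it.

```bash
python3 - <<'E'
from h import *
c=np.array([.4675,-.3082]); q=cupq(-.4,.35); g=np.array([*c,.042]); T=at(g,q,-.006); pre=T-xdir(q)*.10
env.movel(pre+.03*UZ,.2); st()
print(env.movel(pre,.1,guard=10),env.movel(T,.08,guard=8)); st()
env.close_gripper(80); st()
env.movel(T+.16*UZ,.1); st()
grab('side','d5.png')
# plan the pour
def pour(t,lipy=-.018,lipx=0,h=.014,yaw=YAW):
    hd=np.array([np.cos(yaw),np.sin(yaw),0]); q=cupq(yaw,.35,1,-t)
    d=R.from_rotvec(-hd*t).apply(UZ); n=-UZ+d*d[2]; n/=np.linalg.norm(n)
    G=mill(lipx,lipy,.087+h)-(.033*d+.032*n)
    return at(G,q,-.006),q
for t in (.6,.9,1.2,1.5,1.7,1.9,2.1,2.3,2.5):
    P,Q=pour(t); k=kinematics.ik(P,Q); print(t,P.round(3),None if k is None else k.round(2))
E
```

```text
t 27.9 pos [ 0.4025 -0.2808  0.0984] F [-0.9  0.3  0.1] gap 1.002
False False
t 29.8 pos [ 0.4886 -0.3172  0.0335] F [-0.3  0.5 -0.3] gap 1.001
t 30.1 pos [ 0.4889 -0.3174  0.034 ] F [-2.8  1.1  4.8] gap 0.691
t 31.9 pos [ 0.4888 -0.3171  0.193 ] F [-0.2 -0.3 -3. ] gap 0.690
0.6 [ 0.512 -0.148  0.085] [-0.63  0.63  2.4   2.86  1.17  0.98]
0.9 [ 0.512 -0.15   0.1  ] [-0.57  0.64  2.4   2.99  1.25  0.66]
1.2 [ 0.512 -0.148  0.116] [-0.52  0.66  2.39  3.1   1.36  0.35]
1.5 [ 0.513 -0.142  0.13 ] [-0.48  0.71  2.38  3.17  1.5   0.07]
1.7 [ 0.514 -0.135  0.138] [-0.46  0.74  2.38  3.19  1.59 -0.12]
1.9 [ 0.516 -0.127  0.145] [-0.44  0.78  2.37  3.19  1.69 -0.31]
2.1 [ 0.517 -0.118  0.15 ] [-0.43  0.82  2.36  3.17  1.78 -0.5 ]
2.3 [ 0.519 -0.108  0.152] [-0.43  0.86  2.35  3.13  1.87 -0.7 ]
2.5 [ 0.52  -0.098  0.153] [-0.44  0.9   2.34  3.06  1.94 -0.91]
```

View pics/d5.png

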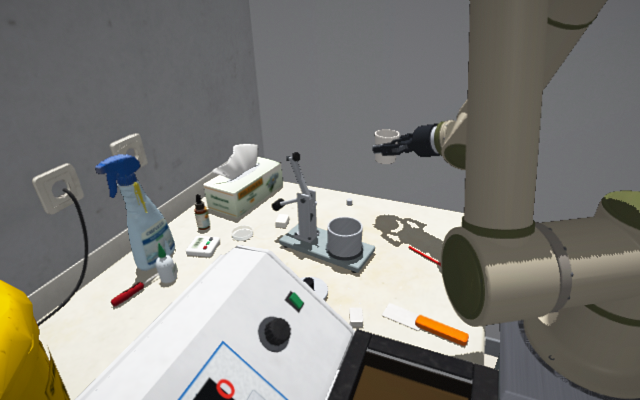

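The cup is held upright (about 3 N load). Now I pour with a tilt profile that keeps the lip over the jar and the finger clear of the rim.

```bash
cat >> h.py <<'E'
def pour(t,lipy=-.018,lipx=0,h=.014,yaw=YAW):
    hd=np.array([np.cos(yaw),np.sin(yaw),0]); q=cupq(yaw,.35,1,-t)
    d=R.from_rotvec(-hd*t).apply(UZ); n=-UZ+d*d[2]; n/=np.linalg.norm(n)
    G=mill(lipx,lipy,.087+h)-(.033*d+.032*n)
    return at(G,q,-.006),q
def hh(t): return np.interp(t,[0,1.2,1.5,1.7,1.9],[.075,.06,.036,.026,.016])
E
python3 - <<'E'
from h import *
P,Q=pour(.4,h=hh(.4)); 
p=monitor.sense()['position']; env.movel([p[0],p[1],.22],.1)
env.movel(P+.02*UZ,.12,frame=Q); st()
for t in (.7,1.0,1.25,1.4,1.55,1.7,1.8,1.9,2.0,2.1,2.2,2.35,2.5):
    P,Q=pour(t,h=hh(t)); env.movel(P,.022,frame=Q)
    s=monitor.sense(); print(t,round(s['clock'],1),s['contact_force'].round(1))
env.hold(.3)
for t in (2.3,2.5): env.movel(pour(t,h=.016)[0],.06,frame=pour(t,h=.016)[1])
env.hold(.5); st()
f=grab('scene'); g=grab('side')
a=cv2.resize(f['frame'][160:290,260:430],None,fx=2.3,fy=2.3)
b=cv2.resize(g['frame'][150:280,270:440],None,fx=2.3,fy=2.3)
cv2.imwrite('pics/p6.png',np.hstack([a,b])[:,:,::-1])
E
```

```text
t 34.1 pos [ 0.513  -0.1442  0.1514] F [-0.9  0.3 -2.2] gap 0.691
0.7 34.7 [ 0.5  1.1 -3.3]
1.0 35.4 [-1.  -0.3 -2.3]
1.25 35.9 [ 0.1  0.5 -2.3]
1.4 36.3 [-0.9 -0.3 -3.3]
1.55 36.7 [ 0.3 -0.3 -3.4]
1.7 37.1 [-0.1 -0.5 -3. ]
1.8 37.4 [ 0.2 -0.3 -2.6]
1.9 37.8 [-0.8 -0.1 -1.1]
2.0 38.2 [-1.2 -0.  -1.1]
2.1 38.6 [ 0.1  0.2 -1.4]
2.2 39.0 [ 0.7 -0.1 -1.2]
2.35 39.5 [ 0.  -0.2 -1.6]
2.5 40.0 [ 0.7 -0.7 -1.4]
t 41.5 pos [ 0.5201 -0.0979  0.1555] F [ 0.7  0.5 -0.7] gap 0.687
```

View pics/p6.png

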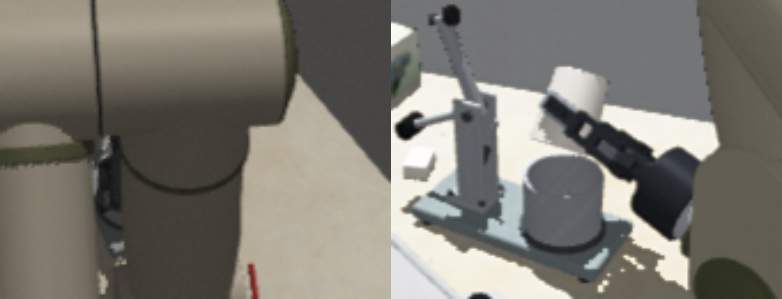

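The load fell from 3 N to about 1 N (empty cup), and nothing is visible on the bench around the jar. Now I set the cup back.

```bash
python3 - <<'E'
from h import *
f=eyes.grab_frame('scene'); print('piece approx',plane(f,373,200,.016))
for t in (2.1,1.7,1.2,.7,.4):
    P,Q=pour(t,h=hh(t)+.02); env.movel(P,.06,frame=Q)
c=np.array([.4675,-.3082]); q=cupq(-.4,.35); g=np.array([*c,.042]); T=at(g,q,-.006); pre=T-xdir(q)*.10
p=monitor.sense()['position']; env.movel([p[0],p[1],.22],.1)
env.movel(T+.16*UZ,.15,frame=q); env.movel(T+.012*UZ,.12)
print(env.movel(T-.003*UZ,.02,guard=3)); st()
env.release(); env.hold(.2); env.movel(pre,.1); env.movel(pre+.2*UZ,.2); st()
env.reach([.44,-.2,.38],DOWN); env.hold(.2)
f=grab('wrist','w7.png'); st()
E
```

```text
piece approx [ 0.56099148 -0.31001749  0.016     ]
True
t 48.6 pos [ 0.489  -0.3173  0.034 ] F [ 0.9 -0.   2.9] gap 0.688
t 51.5 pos [ 0.4023 -0.2803  0.2671] F [ 0.5  0.1 -0.1] gap 1.003
t 55.6 pos [ 0.44 -0.2   0.38] F [-0.8 -0.1  0.4] gap 1.002
```

View pics/w7.png

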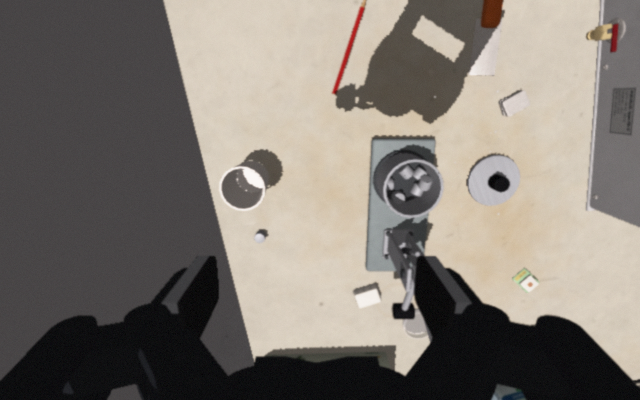

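All the poured pieces appear inside the jar (405–425,170–195). The cup is upright and empty at (242,187), and the loose piece is at (260,237). Now I pick it.

```bash
cat >> h.py <<'E'
def blob(f,c,half=11):
    x0,y0=int(c[0])-half,int(c[1])-half; im=f['frame'][y0:y0+2*half,x0:x0+2*half]
    hsv=cv2.cvtColor(im,cv2.COLOR_RGB2HSV); m=((hsv[:,:,1]<16)&(hsv[:,:,2]>150)).astype(np.uint8)
    n,l,s,ce=cv2.connectedComponentsWithStats(m); k=1+np.argmax(s[1:,4]); return ce[k]+[x0,y0],s[k]
E
python3 - <<'E'
from h import *
f=grab('wrist'); p,s=blob(f,(260,237)); print(p,s,plane(f,*p,.016))
P=plane(f,*p,.016)
env.movel([P[0]-.07,P[1],.22],.2)
f=grab('wrist','w8.png'); u=proj(f,P); p,s=blob(f,u,20); P2=plane(f,*p,.016); print(u,p,s,P2)
E
```

```text
[259.02597403 237.93506494] [ 5  8 11  9 77] [ 0.5668417  -0.31494041  0.016     ]
[326.45898016 232.79808667] [325.94252874 232.56896552] [ 13  14  15  14 174] [ 0.56648201 -0.31547094  0.016     ]
```

```bash
python3 - <<'E'
from h import *
P=np.array([.5663,-.3153])
env.movel([*P,.06],.15); print(env.movel([*P,.004],.06,guard=8)); st()
env.close_gripper(40); s=st()
env.movel([*P,.16],.15); st()
env.movel(mill(0,0,.16),.2); env.movel(mill(0,0,.100),.08,guard=8); st()
env.release(); env.hold(.3)
env.movel(mill(0,0,.2),.2); env.movel([.44,-.12,.40],.2); env.hold(.2)
f=grab('wrist','w9.png'); c=proj(f,[*JAR,.06]); x,y=c.astype(int); im=f['frame']
a=cv2.resize(im[y-45:y+45,x-45:x+45],(400,400),interpolation=cv2.INTER_CUBIC); b=cv2.resize(im,(640,400))
cv2.imwrite('pics/w9.png',np.hstack([a,cv2.resize(b[:260,160:560],(390,254))[:, :]if 0 else cv2.copyMakeBorder(cv2.resize(b[:260,160:560],(400,260)),0,140,0,0,cv2.BORDER_CONSTANT)])[:,:,::-1]); st()
E
```

```text
False
t 59.3 pos [ 0.5665 -0.3155  0.0045] F [-0.3 -0.1 -0.4] gap 0.999
t 59.9 pos [ 0.5664 -0.3154  0.0042] F [0.1 0.4 1.7] gap 0.188
t 61.1 pos [ 0.566  -0.315   0.1589] F [-0.5 -0.5 -0.9] gap 0.185
t 63.4 pos [ 0.5001 -0.0775  0.1004] F [ 0.  -0.  -0.4] gap 0.183
t 66.5 pos [ 0.44   -0.1199  0.3996] F [ 0.5 -0.9 -1.4] gap 1.001
```

View pics/w9.png

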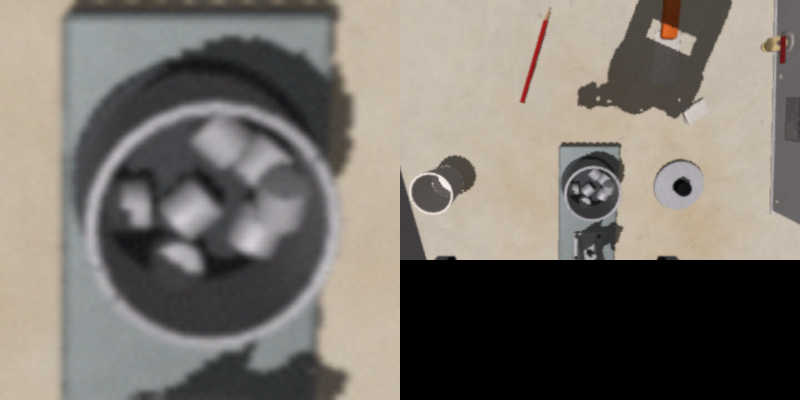

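The jar now holds 7 pieces (6 poured plus 1), the cup is upright, and the lid is undisturbed. I refit the lid by the same grasp, reversed.

```bash
python3 - <<'E'
from h import *
f=grab('wrist'); u=proj(f,[.5291,.0701,.012]); print('lid',circ(f,u,20,32,.012,1))
P=np.array([.5293,.0701])
env.movel([.50,.02,.25],.25); env.movel([*P,.10],.2); print(env.movel([*P,.0145],.07,guard=8))
env.close_gripper(50); st()
env.movel([*P,.18],.15); env.movel(mill(0,0,.18),.2); env.movel(mill(0,0,.115),.1)
print(env.movel(mill(0,0,.093),.03,guard=6)); s=st()
E
```

```text
lid (array([0.52754077, 0.06844283]), np.float64(0.037861726121395045), 57)
False
t 70.5 pos [0.5295 0.0701 0.0148] F [-0.  -0.4  3. ] gap 0.265
True
t 74.0 pos [ 0.4997 -0.0774  0.0968] F [-2.   0.2  5.9] gap 0.255
```

The lid seated at the same height as originally (0.0968). Now I release it and check the fit, then close the clamp.

```bash
python3 - <<'E'
from h import *
env.release(); env.hold(.2); env.movel(mill(0,0,.2),.2); env.movel([.44,-.12,.40],.25); env.hold(.2)
f=grab('wrist'); print('lid seated',circ(f,proj(f,[*JAR,.094]),24,35,.094,1), JAR)
a=.2; q=tool(a); T=at(grip(1.95),q)
env.movel(mill(.19,0,.36),.25)
env.movel(T-xdir(q)*.13,.2,frame=q)
print(env.movel(T,.1,guard=10)); st()
env.close_gripper(60); st()
for ang in (1.8,1.6,1.4,1.2,1.0,.8,.6,.4,.2,.08,.0):
    env.movel(at(grip(ang),q),.13 if ang>.3 else .06)
s=st()
env.release(); env.hold(.3); env.movel(at(grip(0),q)-xdir(q)*.12,.15)
env.movel([.42,-.1,.40],.25,frame=DOWN); env.hold(.3)
f=grab('wrist'); g=grab('side'); st()
m=cv2.inRange(f['frame'],(0,0,0),(40,40,40)); u=proj(f,grip(0)); x,y=u.astype(int); ys,xs=np.nonzero(m[y-20:y+20,x-25:x+25]); print('grip px exp',u,'seen',(xs.min()+xs.max())/2+x-25,(ys.min()+ys.max())/2+y-20)
A=cv2.resize(f['frame'][:340,100:540],(440,340)); B=cv2.resize(g['frame'][140:290,260:420],(360,340))
cv2.imwrite('pics/fin.png',np.hstack([A,B])[:,:,::-1])
E
```

```text
lid seated (array([ 0.49986004, -0.07817903]), np.float64(0.04009823943651554), 74) [ 0.4998 -0.0774]
False
t 80.5 pos [ 0.683  -0.1057  0.0712] F [ 0.6 -0.1  0.4] gap 1.004
t 81.1 pos [ 0.6828 -0.1053  0.0708] F [1.1 1.7 2.5] gap 0.343
t 84.6 pos [ 0.6054 -0.0934  0.217 ] F [ 0.9  5.1 -0.3] gap 0.340
t 87.9 pos [ 0.4202 -0.1     0.3998] F [-0.8  0.5 -0.3] gap 0.999
grip px exp [347.999912   344.56519291] seen 346.5 348.0
```

View pics/fin.png

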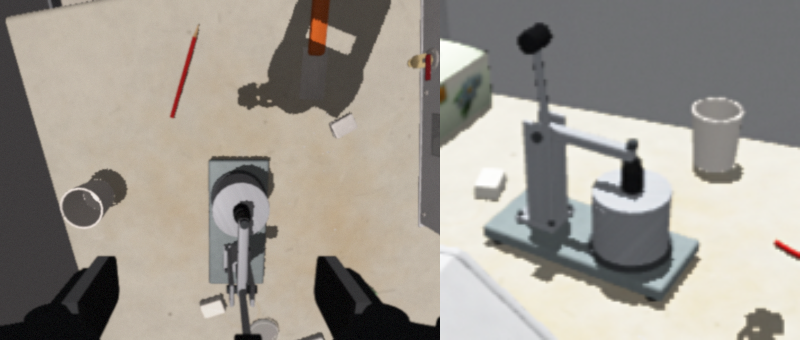

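The lid is square on the jar, the clamp is down with its foot on the knob, the cup is upright, the bystanders are in place, and no loose pieces remain. I'm handing in.

```bash
python3 -c "
from h import *
print(job.hand_in()); st()"
```

```text
the job is handed in; nothing more can be done
None
the job is handed in; nothing more can be done
```

The job is done and handed in at about 88 s on the robot's clock. I swung the clamp back, set the lid aside, and tipped the cup's 6 pieces into the jar. I then stood the cup upright on the bench, added the one loose piece, refitted the lid and closed the clamp.

**Last checks:**
- **Pieces:** I counted 7 in the jar before closing it, and no loose pieces were left in view on the bench. The loose piece had been knocked a few centimetres during the run, so I measured it again before picking it.
- **Lid:** it seated at the same height as at the start. Its fitted centre was within 1 mm of the jar axis.
- **Clamp:** its foot is down on the knob, and the grip was within about 4 px of where it should be when clamped.
- **Cup and bystanders:** the cup is upright and empty. The two white blocks (wax and moulds) look unmoved. I last saw the cassette before the final steps and did not work near it.
- **Disagreed:** while the lid lay on the bench, its circle fit came out about 2 mm off and 3 mm small in radius. I used the recorded release position instead, and the grasp worked. An early cup fit caught the inner rim and was redone.

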